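# Set the bench timer for a five-minute incubation

### The job

Set the wind-up bench timer to five minutes: as with any clockwork timer, first wind its knob clockwise past the ten-minute mark, then turn it back to five and let go. The timer stands loose and its spring is stiff, so press down firmly on the knob while you turn, enough that the case does not twist or wander on the bench but not so hard that you strain the clockwork (keep the push below 25 N). Leave the timer standing where it is and do not disturb the other things on the bench.

Things in the scene. Friction and masses are not known exactly. Their poses are not given: they have to be found in the camera images.
- timer: wind-up interval timer: loose grey plastic box 100 x 100 mm, top face 44 mm high, 0.2 to 0.4 kg, on four small feet 40 mm from its centre. Origin under its centre at bench level, z up, +x towards the zero mark, -x towards the steel bell grille. White round scale on top, 95 mm across, a fine black tick a minute (60 to the circle), clockwise from above, a longer one every five
- zero_mark (a point): zero of the scale: a small black triangle on the case's top face, 45 mm from the knob's axis along the case's +x, 45 mm above the bench
- dial_grip (a point): on the axis of the timer's pointer knob, 70 mm above the bench. Knob: round metal skirt 64 mm across, its flat top 50 mm above the bench, and on it an upright black grip bar 14 mm wide, 46 mm long, 50 to 75 mm above the bench, pinched from above. Turns with the knob: x along the bar to the end with the white pointer line, y across it, z up. Fingertips on the skirt or the pinch can press down
- dial (a joint): knob setting, rad: 0 with the pointer at the zero mark, growing clockwise from above, 0.1047 a minute (five 0.524, ten 1.047), stops at 0 and 5.76; starts between 0 and 0.3. Resists turning either way with about 0.22 N m and stays where it is left. Under the timer's own weight alone the feet slip and the case spins; with 14 to 20 N pressed straight down (and little side force) they hold
- block: bystander: bare aluminium sample block with rows of wells, 160 x 70 x 42 mm, 0.95 kg; origin under its centre, x along its length
- tube_rack: bystander: small grey rack with green-capped sample tubes, 92 x 113 mm, tops of the tubes 105 mm high; origin under its centre
- white_rack: bystander: white tube rack, nearly empty, 98 x 134 mm and 66 mm high, tubes up to 108 mm; origin under its centre
- beaker_small: bystander: empty glass beaker, 62 mm across and 72 mm high, usually close beside the timer; origin under its centre
- beaker_large: bystander: empty glass beaker, 76 mm across and 95 mm high; origin under its centre
- bulb: bystander: red rubber pipetting bulb lying down, 116 mm long and 54 mm thick; origin under the round bulb, x along its stem
- pipette_stand: bystander: white round pipette stand with four hanging pipettes, 156 mm across and 343 mm high; origin under its centre
- tip_box: bystander: blue box of pipette tips with a clear lid, 124 x 86 x 66 mm; origin under its centre

How it is judged:
On the way, in this order (a step that is already met when the one before it is completed fails the run):
1. the knob has been wound clockwise past the ten-minute mark (value of joint dial above 1.05 rad), for 0.1 s.
2. the knob has been turned back to five minutes (within about one minute) (value of joint dial between 0.424 and 0.624 rad), for 0.2 s.
At the end, for the whole second after the job is handed in: The knob, released and still, reads five minutes (0.424 to 0.624 rad: within about one minute), and the timer stands still and upright on its feet on the bench, its zero mark within 15 mm of where it was at the start (all of step 2 and distance of zero_mark from where it was at the start of the episode below 0.015 m and angle between timer's own z axis and vertical below 0.05 rad and height (world z) of timer below 0.004 m and linear speed of timer below 0.02 m/s and velocity of joint dial between -0.05 and 0.05 rad/s); the robot touches nothing.
It fails at once if the timer's case twisted or wandered: its zero mark more than 15 mm from its starting place (distance of zero_mark from where it was at the start of the episode above 0.015 m).
It fails at once if the timer is pressed onto the bench with more than 30 N (its own weight included) (contact force between timer and table above 30 N).
It fails at once if the timer is tipped or lifted off the bench (angle between timer's own z axis and vertical above 0.12 rad or height (world z) of timer above 0.012 m).
It fails at once if another thing on the bench is moved more than 20 mm (distance of any of block, tube_rack, white_rack, beaker_small, beaker_large, bulb, pipette_stand, tip_box from where it was at the start of the episode above 0.02 m).
It also fails if it takes over 61 s, if anything falls off the work surface, if the arm or the gripper's body presses on something with over 40 N, if the wrist force passes 120 N, or if a joint passes its speed limit or range.

### The arm

A 6-joint arm with a two-finger parallel gripper is mounted at the origin on the work surface. World frame = base frame: x ahead of the robot, y to its left, z up, the work surface at z = 0. Lengths are in m, angles in rad, forces in N, time in s.
With the tool pointing down it reaches from about 0.35 to 0.85 m from the base axis. Payload 8.1 kg.
Tool frame: the origin (TCP) lies between the finger pads; the fingertips stand 11 mm ahead of it and the grasp point (between the pads) lies 8 mm behind it (robot.tips_ahead is the distance from the TCP to the fingertips, in m); z points along the fingers, y is the line along which they close (so a half turn about z gives the same grasp; the last joint's range is limited). The gripper opens to 93 mm and grips with 3 to 60 N. Pads are 15 mm wide; open, the fingers measure 128 mm over their backs; the gripper's body (75 mm by 188 mm) begins 65 mm behind the grasp point.
Start: joints at [1.178, 0.13, 1.488, -0, 1.523, -0.085], TCP at [0.182, 0.572, 0.23] pointing down, gripper open.
Joint ranges: [-2.96, 2.96], [-0.89, 2.26], [0.02, 2.5], [-1.34, 4.48], [0, 2.73], [-2.66, 2.66]. Speed limits (rad/s): [2.39, 2.39, 2.79, 3.14, 3.14, 3.14].

### API

Orientations are given as a rotation vector (axis times angle).
In Python, from plant import robot gives the robot as it stands. The module is installed in compiled form; this text tells all that it offers.
- The arm moves only by the tool move_arm, never from a script. Its argument "deltas" is one flat list of numbers, 7 for each row, row after row: the shift along the tool's x, y, z in m, then the turn, a rotation vector about the tool's x, y, z in rad, then the opening, from 0 (shut) to 1 (fully open). A call has 1 to 12 rows; each row is the pose to reach, as a shift and turn from the pose commanded when the call began, along the tool's axes at that moment; what a row does not reach only later rows make up. A row lasts 1/8 s, in which the tool goes at most 62.5 mm and 10.7 degrees, less where a joint would pass 70% of its speed; a pose out of reach is approached as far as the arm can. A call with a gripper value outside its range is refused whole. The fingers move at their own pace and stop on an object; "squeeze" is the grip in N (left out, the last holds). Time passes only in rows, so rows that repeat a pose let the fingers close. It gives the time, the measured TCP pose, the force, the opening and the grip force at its end, in the units of the state.
- robot.read_state(): the state, without advancing time (a new reading comes with each control period).
- robot.read_camera(name): name is "side" or "top" or "wrist"; returns (picture, depth): 400x640x3 uint8, red, green, blue; 400x640 float32, m along the optical axis (not along the pixel's ray), 0 where there is no reading.
- robot.camera_model(name): a dict with "K" (3x3 intrinsics, pixels), "R" (3x3) and "t" (3): a world point X has camera coordinates R X + t; the wrist camera has in their place "tool_from_camera" (4x4, takes a point from camera to tool coordinates, whose origin is the TCP and whose axes are the flange's). Camera axes: x right, y down, z forward; pixel columns grow to the right and rows downward; lengths in m; the calibration is good to about 2 mm. A picture is of the moment at which its call begins: read the wrist's pose just before it. camera_model takes no time and is no camera call.
- robot.close_job(): hands the job in; it is judged then, once.
Trained networks look in the newest picture that a camera, given by its name, has taken for a name from the list of things; names that differ only in an ending like _2 or _b are one class to them, and where a whole thing is asked for, a point or a joint stands for the part that bears it (a point fixed in the world has none). Each returns a list of dicts, best first, with "confidence" (0 to 1); they miss things now and then, are a little off and sometimes report something else, mostly with a low value. They report only what shows in the picture. A call takes as long as a camera call.
- robot.recognise(camera, label): "uv" ([column, row] in pixels, amid what is visible of it).
The state is a dict: "t": time; "q": joint angles; "dq": joint speeds; "joint_torque": joint torques, N m; "tool_pos": TCP position; "orientation": TCP orientation; "force": force on the tool from outside, world axes, zero at the start; "wrist_torque": the same for the moment, N m; "opening": finger opening in m; "gripper_force": force on a finger pad.
Only numpy, scipy, OpenCV 4.12 (cv2) and the standard library are available. Lean on these libraries where they do the work, as an engineer would, in place of code of your own. Each camera call takes 0.05 s, during which the arm holds its last target. There are 200 camera calls.

## Working session

There is one attempt and no reset: what is moved stays moved. The work goes in short steps, Python scripts to look and compute and a tool call to move; the robot and the scene stay as the last step left them, time stands still between calls to the robot, and variables do not carry over. Pictures are saved under pics/ and viewed, at most 10 in all, crops included, and the job is handed in when it is done.

Besides the shell and the picture viewer there is one more tool, called after "Request:" by a JSON object that holds its "op" and its "data". move_arm: Moves the arm, as the interface text tells. Its arguments: {"type":"object","properties":{"deltas":{"type":"array","items":{"type":"number"}},"squeeze":{"type":"number"}},"required":["deltas"]}

```bash
mkdir -p pics; cat > h.py <<'E'
import numpy as np,cv2
from scipy.spatial.transform import Rotation as Ro
from plant import robot
def cam(n):
    s=robot.read_state(); im,d=robot.read_camera(n); m=robot.camera_model(n); K=np.array(m["K"])
    if n=="wrist":
        T=np.eye(4);T[:3,:3]=Ro.from_rotvec(s["orientation"]).as_matrix();T[:3,3]=s["tool_pos"]
        T=T@np.array(m["tool_from_camera"])
    else:
        T=np.eye(4);R=np.array(m["R"]);T[:3,:3]=R.T;T[:3,3]=-R.T@np.array(m["t"])
    return im,d,K,T
def pt(uv,z,K,T): # ray with plane z
    r=T[:3,:3]@np.linalg.inv(K)@np.array([uv[0],uv[1],1.]); o=T[:3,3]
    return o+r*(z-o[2])/r[2]
def ptd(uv,d,K,T):
    u,v=int(round(uv[0])),int(round(uv[1])); w=d[v-1:v+2,u-1:u+2]; w=w[w>0]
    if not len(w): return None
    return T[:3,:3]@(np.linalg.inv(K)@np.array([uv[0],uv[1],1.])*np.median(w))+T[:3,3]
E
python3 - <<'E'
from h import *
np.set_printoptions(precision=4,suppress=True)
print(robot.read_state(),robot.tips_ahead)
ims=[]
for n in("top","side"):
    im,d,K,T=cam(n); cv2.imwrite(f"pics/{n}0.png",im[:,:,::-1]); print(n,T[:3,3],K[0,0])
    for l in ["timer","zero_mark","dial_grip","beaker_small"]+(["beaker_large","block","tube_rack","white_rack","bulb","pipette_stand","tip_box"] if n=="top" else []):
        for r in robot.recognise(n,l)[:2]:
            print(n,l,r["confidence"],np.array(r["uv"]),ptd(r["uv"],d,K,T))
E
```

```text
{'t': 0.0, 'q': array([ 1.1776,  0.1311,  1.4893,  0.    ,  1.523 , -0.0854]), 'dq': array([-0.0001, -0.0007, -0.001 ,  0.0007,  0.0007,  0.0022]), 'joint_torque': array([  0.0003, -55.9838, -49.1771,   0.0769,   0.0356,  -0.0002]), 'tool_pos': array([0.1815, 0.5713, 0.2286]), 'orientation': array([-0.4815, -3.104 ,  0.0028]), 'force': array([-0.6233, -0.4987,  0.0606]), 'wrist_torque': array([0.011 , 0.0103, 0.0064]), 'gripper_force': 0.0, 'opening': 0.09316230356215177} 0.011
top [0.4784 0.0218 1.2291] 410.51972665886365
top timer 0.92 [257.8 216. ] [0.5186 0.189  0.0733]
top zero_mark 0.91 [257.3 216.8] [0.5163 0.1904 0.0734]
top dial_grip 0.72 [260.1 216.2] [0.5188 0.1855 0.0521]
top beaker_small 0.86 [319.8 235.7] [0.4643 0.014  0.002 ]
top beaker_small 0.31 [256.3 218.3] [0.512  0.1929 0.0742]
top beaker_large 0.8 [348.5 143.7] [ 0.7433 -0.0707  0.0009]
top beaker_large 0.59 [261.1 215.1] [0.522  0.1831 0.0493]
top block 0.61 [373.4 238.8] [ 0.4572 -0.1399  0.0423]
top tube_rack 0.98 [278.5 136.2] [0.7411 0.1328 0.0995]
top white_rack 0.87 [418.1 143.6] [ 0.7317 -0.2669  0.0664]
top bulb 0.85 [446.8 242.9] [ 0.4474 -0.3501  0.0468]
top pipette_stand 0.56 [156.7 139.1] [0.6811 0.3856 0.3155]
top tip_box 0.63 [186.8 241.1] [0.4468 0.387  0.066 ]
top tip_box 0.49 [276.6 137.5] [0.7391 0.1388 0.0923]
side [-0.0335 -0.8097  0.8157] 487.8277428827714
side timer 0.64 [271.1 204.1] [0.5023 0.1606 0.0458]
side zero_mark 0.6 [272.6 204. ] [0.507  0.1607 0.044 ]
side dial_grip 0.87 [272.1 190.8] [0.5263 0.1906 0.0641]
side beaker_small 0.9 [287.  239.6] [ 0.44   -0.0127  0.0628]
```

View pics/top0.png

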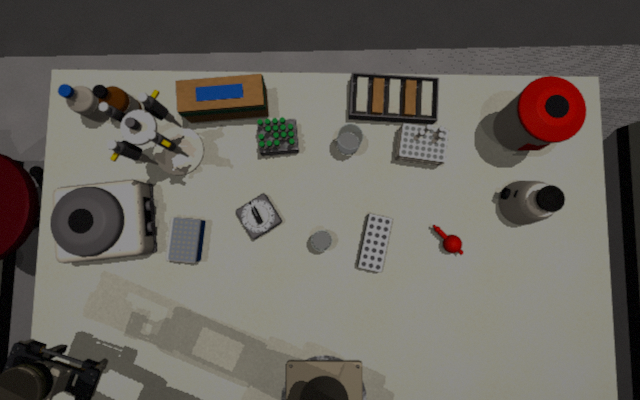

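The top view shows the timer at about (258,216), with its grip bar running diagonally. The nearest neighbour, the small beaker at (320,240), is about 170 mm away. I'll bring the wrist camera over the timer next.

```bash
python3 - <<'E'
from h import *
np.set_printoptions(precision=4,suppress=True)
m=robot.camera_model("wrist");print(np.array(m["tool_from_camera"]),m["K"])
s=robot.read_state();R=Ro.from_rotvec(s["orientation"]).as_matrix();print(R)
C=np.array(m["tool_from_camera"])
# tcp target so that camera looks at timer from z~0.26
for z in(.23,.27):
    off=R@C[:3,3]; ax=R@C[:3,2]; print(off,ax)
    k=(z+off[2]-.06)/-ax[2]
    tgt=np.array([.517,.188,.06])-ax*k-off; print(tgt,R.T@(tgt-s["tool_pos"]))
E
```

```text
[[ 0.0002 -0.956  -0.2932  0.0818]
 [ 1.      0.0003 -0.0002  0.0007]
 [ 0.0003 -0.2932  0.956  -0.1555]
 [ 0.      0.      0.      1.    ]] [[329.8319   0.     314.0237]
 [  0.     329.8319 199.692 ]
 [  0.       0.       1.    ]]
[[-0.953  0.303 -0.   ]
 [ 0.303  0.953  0.   ]
 [ 0.     0.    -1.   ]]
[-0.0777  0.0255  0.1555] [ 0.2794 -0.089  -0.956 ]
[0.4996 0.1928 0.23  ] [-0.4177 -0.2649 -0.0004]
[-0.0777  0.0255  0.1555] [ 0.2794 -0.089  -0.956 ]
[0.4879 0.1966 0.27  ] [-0.4054 -0.2648 -0.0404]
```

Request:
{"op": "move_arm", "data": {"deltas": [-0.05,-0.03,0,0,0,0,1,-0.1,-0.06,0,0,0,0,1,-0.15,-0.095,0,0,0,0,1,-0.2,-0.125,0,0,0,0,1,-0.25,-0.158,0,0,0,0,1,-0.3,-0.19,0,0,0,0,1,-0.35,-0.22,0,0,0,0,1,-0.39,-0.247,0,0,0,0,1,-0.415,-0.263,0,0,0,0,1,-0.418,-0.265,0,0,0,0,1,-0.418,-0.265,0,0,0,0,1]}}

```text
t: 2.22
tool_pos: [0.4996, 0.1929, 0.2296]
orientation: [-0.482, -3.104, -0.0]
force: [0.3, 0.4, -0.1]
opening: 0.0929
gripper_force: 0.0
```

```bash
python3 - <<'E'
from h import *
np.set_printoptions(precision=4,suppress=True)
im,d,K,T=cam("wrist"); cv2.imwrite("pics/w1.png",im[:,:,::-1]); np.savez("w1.npz",im=im,d=d,K=K,T=T)
s=robot.read_state();print(s["t"],s["tool_pos"],s["q"],s["force"])
for l in["timer","zero_mark","dial_grip"]:
    for r in robot.recognise("wrist",l)[:2]: print(l,r["confidence"],np.array(r["uv"]),ptd(r["uv"],d,K,T))
E
```

```text
2.275 [0.4994 0.1933 0.2297] [ 0.2734 -0.0442  1.6678  0.0004  1.5181 -0.9902] [-0.9789 -0.3209  0.768 ]
timer 0.89 [322.  191.5] [0.5104 0.1987 0.0617]
zero_mark 0.58 [321.3 193.2] [0.5095 0.1981 0.0707]
dial_grip 0.94 [323.1 196.4] [0.5121 0.199  0.0742]
```

View pics/w1.png

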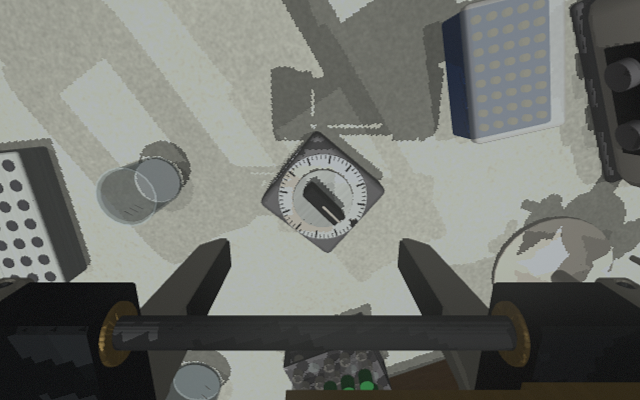

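The timer is at (323,192). The pointer end of the bar points down-right towards a triangle near (352,222). I'll enlarge that area and measure it from the depth image.

```bash
python3 - <<'E'
from h import *
np.set_printoptions(precision=4,suppress=True)
z=np.load("w1.npz");im,d,K,T=z["im"],z["d"],z["K"],z["T"]
c=im[125:260,255:390]; cv2.imwrite("pics/w1c.png",cv2.resize(c,None,fx=4.4,fy=4.4,interpolation=cv2.INTER_CUBIC)[:,:,::-1])
v,u=np.mgrid[125:260,255:390]; dd=d[125:260,255:390]
P=(np.stack([u,v,np.ones_like(u)],-1)@np.linalg.inv(K).T)*dd[...,None]@T[:3,:3].T+T[:3,3]
h=P[...,2];g=P.reshape(-1,3)[(dd>0).ravel()]
def rect(m,n):
    q=m[:,:2].astype(np.float32); (cx,cy),(a,b),an=cv2.minAreaRect(q*1000); print(n,len(m),cx,cy,a,b,an,np.median(m[:,2]))
rect(g[(g[:,2]>.066)&(g[:,2]<.085)],"bar"); rect(g[(g[:,2]>.036)&(g[:,2]<.06)],"case")
hist=np.histogram(g[:,2],bins=np.arange(-.01,.09,.005));print(hist)
E
```

```text
bar 687 521.77490234375 196.5035400390625 46.68598556518555 14.277713775634766 27.14447021484375 0.07516662824719955
case 7209 521.6860961914062 196.3982391357422 100.14775848388672 100.1746597290039 33.02188491821289 0.04526639730501347
(array([   0, 3169, 6730,    1,   27,   43,   42,   76,   76,  179, 2924,
       2713, 1350,   50,   65,   45,  263,  390,    0]), array([-0.01 , -0.005,  0.   ,  0.005,  0.01 ,  0.015,  0.02 ,  0.025,
        0.03 ,  0.035,  0.04 ,  0.045,  0.05 ,  0.055,  0.06 ,  0.065,
        0.07 ,  0.075,  0.08 ,  0.085]))
```

View pics/w1c.png

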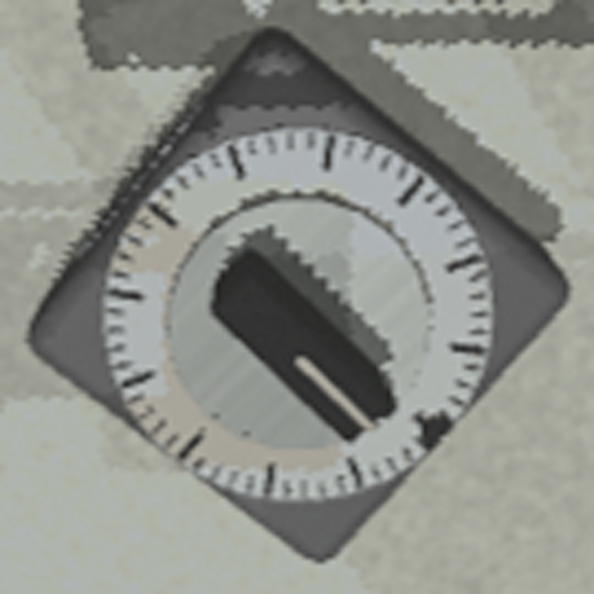

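The bar is centred at (0.522, 0.196) with its pointer at world yaw 27.1°. The zero mark is at 33.0°, so the dial reads about 0.10 rad. I'll align the tool over the bar and look once more from there.

Request:
{"op": "move_arm", "data": {"deltas": [-0.004,0.002,0.01,0,0,-0.13,1,-0.008,0.004,0.03,0,0,-0.26,1,-0.012,0.006,0.05,0,0,-0.39,1,-0.016,0.008,0.07,0,0,-0.52,1,-0.02,0.01,0.09,0,0,-0.65,1,-0.02,0.01,0.1,0,0,-0.78,1,-0.02,0.01,0.1,0,0,-0.78,1,-0.02,0.01,0.1,0,0,-0.78,1]}}

```text
t: 3.42
tool_pos: [0.522, 0.1966, 0.1303]
orientation: [-0.731, 3.054, 0.0]
force: [-0.1, -0.4, -0.6]
opening: 0.0928
gripper_force: 0.0
```

```bash
cat > meas.py <<'E'
from h import *
import sys
np.set_printoptions(precision=4,suppress=True)
def meas(n="wrist",c=(.522,.196)):
    im,d,K,T=cam(n); cv2.imwrite(f"pics/{sys.argv[1]}.png",im[:,:,::-1])
    s=robot.read_state();print(s["t"],s["tool_pos"],s["q"],s["force"],s["wrist_torque"])
    v,u=np.mgrid[0:400,0:640]
    P=(np.stack([u,v,np.ones_like(u)],-1)@np.linalg.inv(K).T)*d[...,None]@T[:3,:3].T+T[:3,3]
    g=P.reshape(-1,3)[(d>0).ravel()]; r=np.hypot(g[:,0]-c[0],g[:,1]-c[1])
    for nm,lo,hi,rm in(("bar",.066,.082,.028),("case",.036,.06,.075)):
        m=g[(r<rm)&(g[:,2]>lo)&(g[:,2]<hi)]
        (cx,cy),(a,b),an=cv2.minAreaRect((m[:,:2]*1000).astype(np.float32)); print(nm,len(m),round(cx,1),round(cy,1),round(a,1),round(b,1),round(an,1),np.percentile(m[:,2],[5,50,95]))
    Rm=Ro.from_rotvec(s["orientation"]).as_matrix(); print("tooly yaw",np.degrees(np.arctan2(Rm[1,1],Rm[0,1])))
    return Rm,s
meas()
E
python3 meas.py w2
```

```text
3.475 [0.5222 0.1966 0.1305] [ 0.2681  0.0851  1.7209  0.      1.3343 -1.7731] [-0.1982  0.1024  0.6512] [ 0.0568  0.0185 -0.0185]
bar 1333 521.3 195.9 46.7 13.8 27.3 [0.0734 0.0752 0.0764]
case 13975 520.8 195.8 99.0 100.4 32.9 [0.042  0.0453 0.051 ]
tooly yaw 116.9497010273947
```

View pics/w2.png

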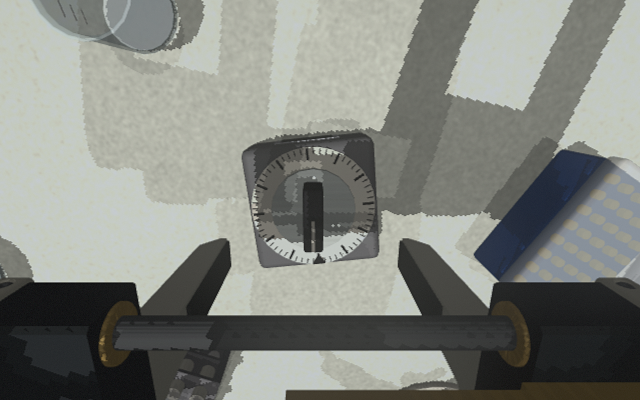

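The bar is centred at (313,215), midway between the fingers, and both views agree to about 0.5 mm. Next I'll go down and pinch with the tips just above the skirt.

Request:
{"op": "move_arm", "data": {"deltas": [0.001,0,0.02,0,0,0,0.5,0.001,0,0.04,0,0,0,0.4,0.001,0,0.055,0,0,0,0.4,0.001,0,0.065,0,0,0,0.35,0.001,0,0.065,0,0,0,0.3,0.001,0,0.065,0,0,0,0.3,0.001,0,0.065,0,0,0,0.3], "squeeze": 40}}

```text
t: 4.35
tool_pos: [0.5217, 0.1958, 0.0655]
orientation: [-0.735, 3.053, 0.0]
force: [0.1, -0.2, 0.4]
opening: 0.0296
gripper_force: 0.0
```

Request:
{"op": "move_arm", "data": {"deltas": [0,0,0,0,0,0,0.18,0,0,0,0,0,0,0.1,0,0,0,0,0,0,0.05,0,0,0,0,0,0,0,0,0,0,0,0,0,0,0,0,0,0,0,0,0], "squeeze": 40}}

```text
t: 5.1
tool_pos: [0.5213, 0.1956, 0.0649]
orientation: [-0.735, 3.054, -0.0]
force: [0.5, -2.2, 2.1]
opening: 0.0136
gripper_force: 40.0
```

Request:
{"op": "move_arm", "data": {"deltas": [0,0,0.0005,0,0,0,0,0,0,0.001,0,0,0,0,0,0,0.001,0,0,0,0]}}

```text
t: 5.48
tool_pos: [0.5214, 0.1956, 0.0648]
orientation: [-0.735, 3.054, -0.0]
force: [-3.0, -3.4, 10.8]
opening: 0.0136
gripper_force: 40.0
```

Request:
{"op": "move_arm", "data": {"deltas": [0.0004,-0.0002,0.0003,0,0,0,0,0.0004,-0.0002,0.0005,0,0,0,0,0.0004,-0.0002,0.0005,0,0,0,0]}}

```text
t: 5.85
tool_pos: [0.5214, 0.1956, 0.0648]
orientation: [-0.735, 3.053, 0.0]
force: [-4.4, -2.0, 13.1]
opening: 0.0139
gripper_force: 40.0
```

```bash
cat > f.py <<'E'
from h import *
np.set_printoptions(precision=2,suppress=True)
F=[];W=[]
for i in range(4):
    robot.read_camera("wrist"); s=robot.read_state(); F.append(s["force"]);W.append(s["wrist_torque"])
R=Ro.from_rotvec(s["orientation"]).as_matrix(); f=np.mean(F,0)
print(s["t"],"F",f,np.std(F,0),"tool",R.T@f,"W",np.mean(W,0),"pos",s["tool_pos"]*1000,"yaw",np.degrees(np.arctan2(R[1,1],R[0,1])),"q6",s["q"][5])
E
python3 f.py
```

```text
6.05 F [-4.06 -2.21 13.33] [0.14 0.53 0.4 ] tool [  4.6   -0.13 -13.33] W [-0.23  0.75 -0.01] pos [521.38 195.62  64.81] yaw 117.06335904813822 q6 -1.7764191124146345
```

Request:
{"op": "move_arm", "data": {"deltas": [0.0005,0,0.0001,0,0,0,0,0.001,0,0.0002,0,0,0,0,0.001,0,0.0002,0,0,0,0]}}

```text
t: 6.42
tool_pos: [0.5213, 0.1956, 0.0648]
orientation: [-0.734, 3.051, 0.001]
force: [-0.6, 0.3, 10.9]
opening: 0.0136
gripper_force: 40.0
```

```bash
python3 f.py
```

```text
6.625 F [-0.32  0.11 10.47] [0.22 0.24 0.12] tool [  0.2    0.24 -10.47] W [ 0.11  0.14 -0.05] pos [521.3  195.57  64.82] yaw 117.06049311311293 q6 -1.7768009697389355
```

Request:
{"op": "move_arm", "data": {"deltas": [0.0003,0,0.0004,0,0,0,0,0.0006,0,0.0008,0,0,0,0,0.0006,0,0.0008,0,0,0,0]}}

```text
t: 7.0
tool_pos: [0.5213, 0.1955, 0.0648]
orientation: [-0.734, 3.05, 0.001]
force: [-0.4, 0.8, 14.9]
opening: 0.0138
gripper_force: 40.0
```

```bash
python3 f.py
```

```text
7.2 F [-0.98  0.69 14.89] [0.35 0.52 0.26] tool [  0.49   1.05 -14.89] W [ 0.18  0.27 -0.01] pos [521.29 195.55  64.77] yaw 117.0628905599099 q6 -1.7769821626442475
```

Request:
{"op": "move_arm", "data": {"deltas": [0.0001,-0.0002,0.0003,0,0,0,0,0.0001,-0.0002,0.0003,0,0,0.04,0,0.0001,-0.0002,0.0003,0,0,0.08,0,0.0001,-0.0002,0.0003,0,0,0.12,0,0.0001,-0.0002,0.0003,0,0,0.16,0]}}

```text
t: 7.82
tool_pos: [0.5213, 0.1955, 0.0647]
orientation: [-0.486, 3.099, 0.002]
force: [-2.1, 0.8, 16.7]
opening: 0.0139
gripper_force: 40.0
```

```bash
python3 f.py
```

```text
8.025 F [-2.11  0.65 16.27] [0.61 0.63 0.24] tool [  1.73   1.27 -16.28] W [0.24 0.47 0.12] pos [521.34 195.51  64.77] yaw 107.90756116463288 q6 -1.6174925356351693
```

Request:
{"op": "move_arm", "data": {"deltas": [0.0004,0.0003,0.0002,0,0,0.05,0,0.0004,0.0003,0.0002,0,0,0.1,0,0.0004,0.0003,0.0002,0,0,0.15,0,0.0004,0.0003,0.0002,0,0,0.2,0,0.0004,0.0003,0.0002,0,0,0.25,0,0.0004,0.0003,0.0002,0,0,0.3,0]}}

```text
t: 8.78
tool_pos: [0.5213, 0.1955, 0.0648]
orientation: [-0.017, 3.136, 0.003]
force: [-0.2, -0.5, 16.9]
opening: 0.0135
gripper_force: 40.0
```

```bash
python3 f.py
```

```text
8.975 F [-0.56  0.13 16.27] [0.53 0.39 0.77] tool [  0.47   0.16 -16.27] W [0.03 0.22 0.12] pos [521.34 195.49  64.79] yaw 90.71023686800953 q6 -1.316920013407103
```

Request:
{"op": "move_arm", "data": {"deltas": [0,0,0,0,0,0.05,0,0,0,0,0,0,0.1,0,0,0,0,0,0,0.15,0,0,0,0,0,0,0.2,0,0,0,0,0,0,0.25,0,0,0,0,0,0,0.3,0]}}

```text
t: 9.72
tool_pos: [0.5213, 0.1955, 0.0648]
orientation: [0.452, 3.104, 0.004]
force: [-0.3, -0.3, 17.0]
opening: 0.0137
gripper_force: 40.0
```

```bash
python3 f.py; python3 meas.py w3
```

```text
9.925 F [-0.71 -0.18 16.59] [0.32 0.61 0.57] tool [  0.55  -0.32 -16.59] W [-0.05  0.19  0.14] pos [521.31 195.45  64.76] yaw 73.51865579735806 q6 -1.0168856745086778
9.975 [0.5213 0.1955 0.0648] [ 0.2664  0.1515  1.7776  0.0004  1.2069 -1.017 ] [-0.5245 -0.6385 16.4951] [-0.0017  0.1879  0.1169]
bar 3408 520.4 197.5 41.4 41.3 25.1 [0.0685 0.0752 0.0798]
case 17654 520.6 196.6 98.6 98.8 32.8 [0.0413 0.0451 0.0509]
tooly yaw 73.52309310748085
```

Request:
{"op": "move_arm", "data": {"deltas": [0,0,0,0,0,0.05,0,0,0,0,0,0,0.1,0,0,0,0,0,0,0.15,0,0,0,0,0,0,0.2,0,0,0,0,0,0,0.25,0,0,0,0,0,0,0.29,0,0,0,0,0,0,0.32,0,0,0,0,0,0,0.32,0,0,0,0,0,0,0.32,0]}}

```text
t: 11.1
tool_pos: [0.5213, 0.1954, 0.0648]
orientation: [0.938, 2.993, 0.005]
force: [-0.4, -0.1, 17.3]
opening: 0.0136
gripper_force: 40.0
```

```bash
python3 f.py; python3 meas.py w4
```

```text
11.3 F [-0.68 -0.58 16.91] [0.35 0.23 0.26] tool [  0.17  -0.79 -16.91] W [-0.11  0.18  0.12] pos [521.33 195.43  64.8 ] yaw 55.197464340361286 q6 -0.6970603259025794
11.35 [0.5213 0.1954 0.0648] [ 0.2664  0.1514  1.7776  0.0003  1.2069 -0.697 ] [-0.6185  0.7792 17.262 ] [-0.0625  0.2001  0.095 ]
bar 3392 521.0 198.1 41.5 41.0 7.1 [0.0686 0.0753 0.0797]
case 17253 520.2 197.3 98.7 97.2 32.8 [0.0414 0.0452 0.051 ]
tooly yaw 55.19145045992215
```

View pics/w4.png

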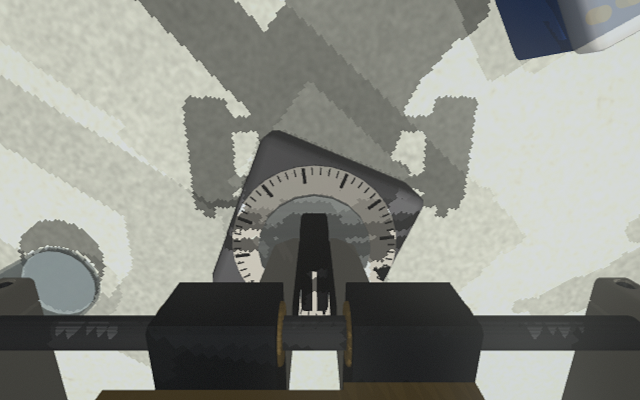

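The wind-up is done at about 1.18 rad. The bar is still in the pinch at column 315 and the case yaw is unchanged at 32.8°. Now I'll turn back.

Request:
{"op": "move_arm", "data": {"deltas": [0,0,0,0,0,-0.04,0,0,0,0,0,0,-0.09,0,0,0,0,0,0,-0.14,0,0,0,0,0,0,-0.19,0,0,0,0,0,0,-0.24,0,0,0,0,0,0,-0.29,0,0,0,0,0,0,-0.33,0]}}

```text
t: 12.22
tool_pos: [0.5213, 0.1955, 0.0648]
orientation: [0.432, 3.107, 0.004]
force: [-0.4, -0.2, 16.7]
opening: 0.0138
gripper_force: 40.1
```

```bash
python3 f.py
```

```text
12.425 F [-0.49  0.12 16.62] [0.42 0.54 0.67] tool [  0.43   0.04 -16.62] W [ 0.01  0.2  -0.14] pos [521.33 195.47  64.78] yaw 74.08500493685354 q6 -1.0268583011897632
```

Request:
{"op": "move_arm", "data": {"deltas": [0,0,0,0,0,-0.05,0,0,0,0,0,0,-0.1,0,0,0,0,0,0,-0.15,0,0,0,0,0,0,-0.2,0,0,0,0,0,0,-0.25,0,0,0,0,0,0,-0.3,0,0,0,0,0,0,-0.33,0,0,0,0,0,0,-0.33,0,0,0,0,0,0,-0.33,0]}}

```text
t: 13.55
tool_pos: [0.5213, 0.1955, 0.0647]
orientation: [-0.082, 3.135, 0.003]
force: [-0.4, -0.0, 16.9]
opening: 0.0138
gripper_force: 40.0
```

```bash
python3 f.py; python3 meas.py w5
```

```text
13.75 F [-0.96 -0.16 16.2 ] [0.35 0.23 0.41] tool [  0.88  -0.08 -16.2 ] W [ 0.06  0.21 -0.14] pos [521.32 195.51  64.78] yaw 92.98811586931234 q6 -1.3567927222788496
13.8 [0.5213 0.1955 0.0648] [ 0.2663  0.1515  1.7776  0.0005  1.2069 -1.3568] [-1.2874 -0.0339 16.819 ] [ 0.0355  0.2433 -0.1467]
bar 3389 520.3 195.4 41.2 41.7 51.0 [0.0686 0.0752 0.0797]
case 17533 520.3 196.4 98.6 98.7 32.7 [0.0414 0.0451 0.0509]
tooly yaw 92.9854432467065
```

Request:
{"op": "move_arm", "data": {"deltas": [0,0,0,0,0,0.01,0,0,0,0,0,0,0.01,0]}}

```text
t: 14.05
tool_pos: [0.5213, 0.1955, 0.0648]
orientation: [-0.066, 3.136, 0.003]
force: [-0.4, -0.3, 15.9]
opening: 0.0137
gripper_force: 40.0
```

```bash
python3 f.py
```

```text
14.25 F [-0.96 -0.19 16.75] [0.25 0.19 0.4 ] tool [  0.88  -0.12 -16.75] W [0.08 0.19 0.11] pos [521.3  195.52  64.77] yaw 92.43918402584153 q6 -1.3470741396048942
```

Request:
{"op": "move_arm", "data": {"deltas": [0,0,0,0,0,-0.0045,0,-0.0004,0,-0.0006,0,0,-0.0045,0,-0.0008,0,-0.0012,0,0,-0.0045,0,-0.0008,0,-0.0012,0,0,-0.0045,0]}}

```text
t: 14.75
tool_pos: [0.5213, 0.1955, 0.0648]
orientation: [-0.073, 3.137, 0.003]
force: [0.8, 0.3, 9.1]
opening: 0.0136
gripper_force: 40.0
```

```bash
python3 f.py
```

```text
14.95 F [0.7  1.54 9.97] [0.44 0.51 0.74] tool [-0.81  1.52 -9.97] W [ 0.27 -0.01  0.01] pos [521.31 195.45  64.82] yaw 92.68279733988904 q6 -1.3517316747836319
```

Torque is now near zero. I'll ease off further and open the fingers.

Request:
{"op": "move_arm", "data": {"deltas": [0,0.0002,-0.0004,0,0,0,0,0,0.0002,-0.0008,0,0,0,0,0,0.0002,-0.0008,0,0,0,0.15,0,0.0002,-0.0008,0,0,0,0.25,0,0.0002,-0.0008,0,0,0,0.4,0,0.0002,-0.0008,0,0,0,0.4]}}

```text
t: 15.7
tool_pos: [0.5188, 0.1946, 0.0629]
orientation: [0.073, -3.139, 0.001]
force: [-0.3, -0.4, -0.6]
opening: 0.0361
gripper_force: 0.0
```

Request:
{"op": "move_arm", "data": {"deltas": [0,0,-0.01,0,0,0,0.4,0,0,-0.03,0,0,0,0.4,0,0,-0.06,0,0,0,0.6,0,0,-0.085,0,0,0,1,0,0,-0.085,0,0,0,1,0,0,-0.085,0,0,0,1]}}

```text
t: 16.45
tool_pos: [0.5196, 0.1947, 0.1486]
orientation: [-0.073, 3.141, 0.0]
force: [0.2, -0.2, -0.3]
opening: 0.0728
gripper_force: 0.0
```

```bash
python3 meas.py w6
```

```text
16.5 [0.5191 0.1946 0.1478] [ 0.2661  0.0621  1.7122  0.      1.3685 -1.3514] [-1.0829 -0.5731 -1.3445] [-0.0066  0.0131  0.0087]
bar 1136 521.3 196.1 46.8 13.5 2.9 [0.0733 0.0753 0.0764]
case 12227 520.7 195.9 98.7 100.1 32.8 [0.0421 0.0453 0.051 ]
tooly yaw 92.67493974230544
```

View pics/w6.png

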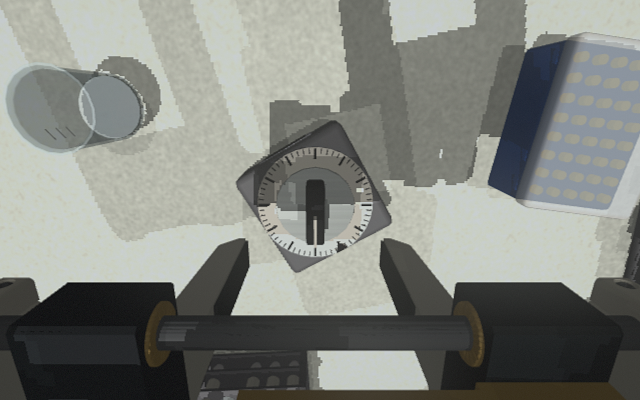

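The pointer is at (315,240) and the zero triangle at (342,246). Bar yaw is 2.9° and case yaw 32.8°, so the dial reads about 0.52 rad. The case hasn't moved and the gripper is clear, so I'm handing in.

```bash
python3 -c "
from plant import robot
print(robot.close_job())"
```

```text
the job is handed in; nothing more can be done
None
```

The timer is set to five minutes: I wound the knob to about 1.18 rad (past ten), then turned it back to about 0.52 rad and released it, pressing with about 17 N; the case stayed put, nothing else was touched, and the job is handed in, though no verdict was returned.

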